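# Clamp a plastic plaque on the infrared spectrometer

### The job

Set up the blue plastic plaque for its infrared measurement: lay it gently, flat and centred, on the crystal in the middle of the spectrometer's round steel plate and let go of it, then swing the press arm in over it to its stop, then turn the crossbar on top of the press clockwise until its slip clutch has clicked at least three times, so that the plaque stays clamped. Leave the other plaques, the glassware and the other loose things where they are.

Things in the scene. Friction and masses are not known exactly. Their poses are not given: they have to be found in the camera images.
- plaque_blue: the sample: blue moulded plastic plaque, 30 mm (its x) by 50 mm (its y) by 8 mm thick, 10 to 18 g, lying flat on a white 150 x 150 x 6 mm ceramic tile on the bench, with a yellow and a grey plaque near by, 10 mm or more end to end and 20 mm or more side to side. Origin: centre of its underside, z up
- crystal (a point): the small bright crystal in a dark 24 mm disc, in the middle of the round steel sampling plate on top of the white spectrometer; the point lies on the crystal, in the plate's flat face, 106 mm above the bench. Axes: x to the back of the instrument, where the press column stands (its axis 140 mm from the crystal), y to its left, z up
- spectrometer: white spectrometer case, fixed, front towards the robot. Origin on the bench straight under the crystal, axes as crystal. Case: 110 mm from the origin to its front, 200 mm to its back, 110 mm to each side; flat deck 100 mm above the bench. At its back the press column, with an arm that carries the press screw
- atr_plate: the round steel sampling plate, 80 mm across, part of the spectrometer; its face is 6 mm above the deck and 106 mm above this body's origin, which lies on the bench straight under the crystal
- press_arm (a joint): angle of the swivelling grey press arm about its upright column (rad): 0 = against its stop, the foot straight above the crystal; grows as it swings out counter-clockwise seen from above, to -y of crystal, up to 1.7; 1.1 to 1.6 at the start. Stiff: about 0.7 N m (12 N at 60 mm from the column axis) moves it; it stays where it is left
- press_side (a point): point on the outer flat side of the arm's bar (push here to swing it in), 60 mm out from the column axis, 48 mm above the plate. Axes: x from the boss to the column, z up; the side faces -y; the column axis is 60 mm in +x and 11 mm in +y. Bar 22 mm wide, 34 to 62 mm above the plate; column collar 44 mm across; boss 36 mm across, 140 mm out; thumb tab to 175 mm
- press_foot: lower end of the press screw, a 15 mm steel foot under the arm's boss, straight above the crystal when the arm is at its stop. Origin: centre of the foot's underside, 11 to 13 mm above the plate at the start; it goes down 8 mm for each turn of the thimble
- press_thimble (a joint): angle of the graduated aluminium thimble (28 mm across, above the arm) of the press screw (rad): grows clockwise seen from above, 8 mm of feed a turn; 0.8 to 2.4 at the start, end of travel 7.0. The screw holds by its own friction. With the 8 mm plaque under the foot they meet at about 4.7 rad and the thimble stops by about 5.2
- clutch_cap (a joint): slip angle of the black knurled clutch cap with crossbar on top of the thimble (rad): 0 at the start; cap and thimble turn together up to about 0.05 N m, then the cap slips on clockwise while the thimble stands still, and this grows: one click each 0.63 rad, the third by 1.6. Turning on does no harm
- bar_middle (a point): middle of the steel crossbar through the clutch cap, on the screw axis, 102 to 104 mm above the plate at the start (it sinks with the screw). Bar 8 mm thick, 76 mm between the middles of its 13 mm end balls; cap 25 mm across, its top 9 mm above the bar's axis. Below the bar stands only the thimble; the arm's top is some 40 mm lower
- bar_red_end (a point): middle of the red ball on one end of the crossbar (the other ball is black), 38 mm from bar_middle, at the same height. At the start the bar's direction varies by a quarter turn
- plaque_yellow: yellow plastic plaque, 30 x 50 x 8 mm, lying on the white tile; leave it. Origin: centre of its underside
- plaque_grey: grey plastic plaque, 30 x 50 x 8 mm, lying on the white tile; leave it. Origin: centre of its underside
- flask_a: stoppered clear glass volumetric flask, bulb 72 mm wide, 216 mm tall, at the back; leave it. Origin: centre of its underside
- flask_b: second stoppered clear glass volumetric flask, bulb 72 mm wide, 216 mm tall, at the back; leave it. Origin: centre of its underside
- wash_bottle: white wash bottle with red cap and thin spout, 64 mm wide, 185 mm tall; leave it. Origin: centre of its underside
- pipette_bulb: orange rubber pipette bulb, 56 mm ball with a short nozzle, lying on the bench near the robot; leave it. Origin: its underside
- beaker: clear glass beaker, 70 mm wide, 90 mm tall; leave it. Origin: centre of its underside
- tweezers: steel tweezers, 120 mm long, lying on the bench; leave them. Origin: middle of their underside

How it is judged (in metres and radians):
On the way, in this order (a step that is already met when the one before it is completed fails the run):
1. the blue plaque lies flat on the crystal, centred within 7 mm, let go and still (horizontal distance between plaque_blue and crystal below 0.007 m and z of plaque_blue in the frame of crystal between -0.003 and 0.002 m and angle between plaque_blue's own z axis and vertical below 0.06 rad and contact force between the fingers and plaque_blue below 0.1 N and linear speed of plaque_blue below 0.02 m/s), for 0.2 s.
2. the press arm is swung in to its stop (within 0.05 rad), the plaque still centred within 7 mm (horizontal distance between plaque_blue and crystal below 0.007 m and z of plaque_blue in the frame of crystal between -0.003 and 0.002 m and angle between plaque_blue's own z axis and vertical below 0.06 rad and value of joint press_arm below 0.05 rad), for 0.2 s.
3. the clutch has slipped through at least three clicks (1.6 rad) with the foot pressing on the plaque (all of step 2 and contact force between press_foot and plaque_blue above 6 N and value of joint clutch_cap above 1.6 rad), for 0.1 s.
At the end, for the whole second after the job is handed in: The blue plaque lies flat (within 0.06 rad) on the plate, its middle within 7 mm of the crystal, the press arm is at its stop (within 0.05 rad) and the foot presses on the plaque with more than 6 N (three clicks of the clutch leave about 20 N) (all of step 2 and contact force between press_foot and plaque_blue above 6 N and linear speed of plaque_blue below 0.01 m/s); the robot touches nothing.
It fails at once if the blue plaque is dropped or slammed onto the plate (faster than 0.5 m/s within 20 mm above it) (horizontal distance between plaque_blue and crystal below 0.04 m and z of plaque_blue in the frame of crystal below 0.02 m and linear speed of plaque_blue above 0.5 m/s).
It fails at once if the plaque is pressed onto the sampling plate with more than 45 N (contact force between atr_plate and plaque_blue above 45 N).
It fails at once if another loose thing is moved by more than 30 mm or knocked over (distance of any of plaque_yellow, plaque_grey, flask_a, flask_b, wash_bottle, pipette_bulb, beaker, tweezers from where it was at the start of the episode above 0.03 m or angle between any of plaque_yellow, plaque_grey, flask_a, flask_b, wash_bottle, pipette_bulb, beaker, tweezers's own z axis and vertical above 0.5 rad).
It also fails if it takes over 64 s, if anything falls off the work surface, if the arm or the gripper's body presses on something with over 40 N, if the wrist force passes 120 N, or if a joint passes its speed limit or range.

### The arm

A 6-joint arm with a two-finger parallel gripper is mounted at the origin on the work surface. World frame = base frame: x ahead of the robot, y to its left, z up, the work surface at z = 0. Lengths are in mm, angles in rad, forces in N, time in s.
With the tool pointing down it reaches from about 275 to 1000 mm from the base axis. Payload 8.4 kg.
Tool frame: the origin (TCP) lies midway between the tips of the shut fingers; the grasp point (between the pads) lies 19 mm behind it; z points along the fingers, y is the direction in which the jaws open and shut (so a half turn about z gives the same grasp; the last joint's range is limited). The gripper opens to 85 mm and grips with 20 to 120 N. Pads are 22 mm wide; open, the fingers measure 114 mm over their backs; the gripper's body (76 mm by 85 mm) begins 54 mm behind the grasp point. The pads swing forward as they close: fully open they stand 13 mm farther back than shut.
Start: joints at [-1.238, 0.353, 1.633, -0, 1.155, -0.002], TCP at [205.361, -590.3, 231.281] pointing down, gripper open.
Joint ranges: [-2.63, 2.63], [-0.92, 2.1], [0.06, 2.66], [-1.3, 4.44], [0, 2.69], [-3.02, 3.02]. Speed limits (rad/s): [2.22, 2.22, 2.79, 3.14, 3.14, 3.14].

### API

Orientations are given as [roll, pitch, yaw] about the fixed x, y, z axes, in that order (R = Rz(yaw) Ry(pitch) Rx(roll)).
In Python, from rig import * gives the robot as it stands.
- The arm moves only by the tool play_rows, never from a script. Its argument "moves" is a list of rows, each a list of 3 entries, a list of its own where there are three numbers: the shift along the tool's x, y, z in m, then the turn, a rotation vector about the tool's x, y, z in rad, then the opening in per cent of the stroke, from 0 (shut) to 100 (fully open). In form: [[[x, y, z], [rx, ry, rz], fingers], ...]. A call has 1 to 20 rows; each row shifts and turns the commanded pose from where the row before left it, along the tool's axes as they then stand; what a row does not reach is not made up. A row lasts 1/10 s, in which the tool goes at most 50 mm and 8.59 degrees, less where a joint would pass 70% of its speed; a pose out of reach is approached as far as the arm can. A call is refused whole if a number of a shift passes 0.05 or a number of a turn 0.15, either way. A call with a gripper value outside its range is refused whole. The fingers move at their own pace and stop on an object; "squeeze" is the grip in N (left out, the last holds). Time passes only in rows, so rows that do not move let the fingers close. It gives the time, the measured TCP pose, the force and the opening at its end, in the units of the state.
- sense(): the state, without advancing time (a new reading comes with each control period).
- grab_frame(name): name is "scene" or "top"; returns a dict with "pixels" (480x640x3 uint8, red, green, blue), "intrinsics" (3x3 intrinsics, pixels), "R" (3x3) and "t" (3): a world point X has camera coordinates R X + t. Camera axes: x right, y down, z forward; pixel columns grow to the right and rows downward; lengths in mm; the calibration is good to about 2 mm. A picture is of the moment at which its call begins. There is no depth.
- sign_off(): hands the job in, once; it reports no verdict.
The state is a dict: "clock": time; "qpos": joint angles; "qvel": joint speeds; "joint_efforts": joint torques, N m; "eef_pos": TCP position; "tcp_rot": TCP orientation; "contact_force": force on the tool from outside, world axes, zero at the start; "wrist_torque": the same for the moment, N m; "opening": opening from 0.0 (shut) to 1.0 (fully open).
Only numpy, scipy, OpenCV 4.12 (cv2) and the standard library are available. Lean on these libraries where they do the work, as an engineer would, in place of code of your own. Each camera call takes 0.05 s, during which the arm holds its last target. There are 200 camera calls.

## Working session

There is one attempt and no reset: what is moved stays moved. The work goes in short steps, Python scripts to look and compute and a tool call to move; the robot and the scene stay as the last step left them, time stands still between calls to the robot, and variables do not carry over. Pictures are saved under pics/ and viewed, about 8 in all and at most 12, crops included, and the job is handed in when it is done.

Besides the shell and the picture viewer there is one more tool, called after ">>>" in YAML: its name, and indented under it one key for each argument. play_rows: Moves the arm, as the interface text tells. Its arguments: {"type":"object","properties":{"moves":{"type":"array"},"squeeze":{"type":"number"}},"required":["moves"]}

```bash
mkdir -p pics
cat > h.py <<'E'
from rig import *
import numpy as np, cv2
def ray(f,u,v,z):
    K,R,t=map(np.array,(f["intrinsics"],f["R"],f["t"]));t=t.ravel()
    c=-R.T@t; d=R.T@np.linalg.inv(K)@np.array([u,v,1.]); return c+d*(z-c[2])/d[2]
def proj(f,X):
    K,R,t=map(np.array,(f["intrinsics"],f["R"],f["t"])); p=K@(R@np.array(X,float)+t.ravel()); return p[:2]/p[2]
def tri(fa,pa,fb,pb):
    A=[];b=[]
    for f,p in((fa,pa),(fb,pb)):
        K,R,t=map(np.array,(f["intrinsics"],f["R"],f["t"]));c=-R.T@t.ravel();d=R.T@np.linalg.inv(K)@np.array([*p,1.]);d/=np.linalg.norm(d)
        P=np.eye(3)-np.outer(d,d);A.append(P);b.append(P@c)
    return np.linalg.lstsq(np.vstack(A),np.hstack(b),rcond=None)[0]
def save(f,n): cv2.imwrite("pics/"+n,f["pixels"][:,:,::-1])
E
python3 - <<'E'
from h import *
for n in("scene","top"):
    f=grab_frame(n); save(f,n+"1.png"); R=np.array(f["R"]);print(n,-R.T@np.array(f["t"]).ravel(),R[2],f["intrinsics"][0])
print(sense())
E
```

```text
scene [1076.72143554 -967.77917043  995.98551331] [-0.37777548  0.69509549 -0.61165999] [622.71601362   0.         326.68688393]
top [ 452.10125266  -18.30960902 1154.53200576] [ 0.09210426  0.01608786 -0.9956194 ] [471.16884623   0.         324.19288267]
{'clock': 0.1, 'qpos': array([-1.23839297e+00,  3.53590767e-01,  1.63406207e+00,  7.92102730e-06,
        1.15519312e+00, -2.40866976e-03]), 'qvel': array([-7.03761241e-04, -1.46927957e-04, -3.28711975e-03, -1.59923638e-03,
        2.45854590e-07, -8.48982052e-04]), 'joint_efforts': array([ 1.69874288e-04, -6.06356621e+01, -3.42820466e+01,  4.24077029e-05,
        4.14559938e-03, -1.16718650e-05]), 'eef_pos': array([ 205.22759939, -589.89219696,  230.62834697]), 'tcp_rot': array([-3.14033938e+00, -1.02614776e-05,  3.34808818e-01]), 'contact_force': array([-0.00750769,  0.3298149 ,  0.94547794]), 'wrist_torque': array([-0.01809366, -0.00678173, -0.03827288]), 'opening': 0.9991956163937259}
```

View pics/scene1.png

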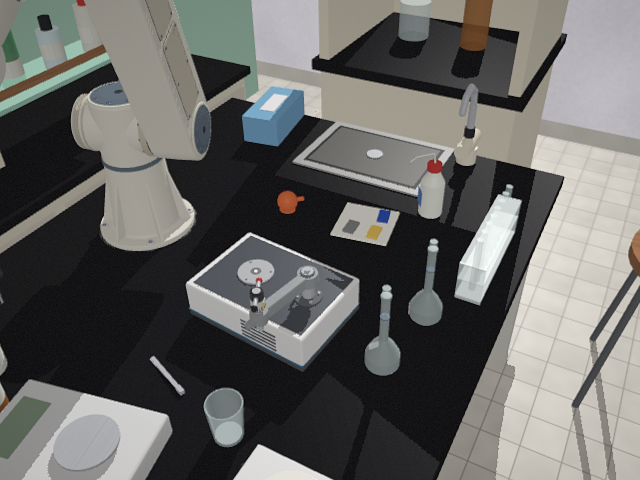

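View pics/top1.png

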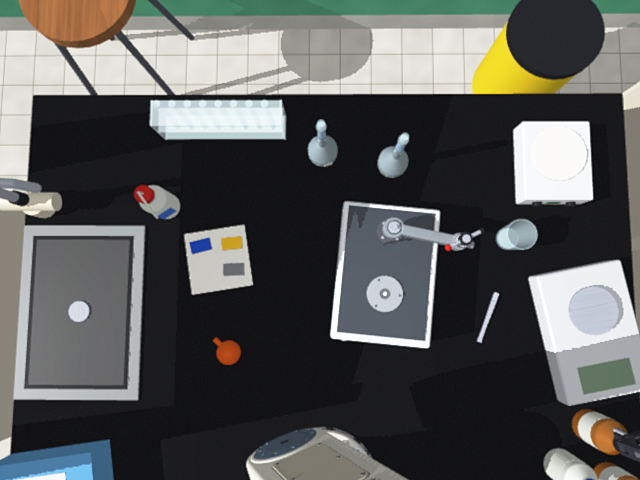

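The top view shows the blue plaque at (201,245), yellow at (232,243) and grey at (233,269). The plate/crystal is at (385,294), the column at (393,228) and the red ball near (447,247).

```bash
cat >> h.py <<'E'
def blob(f,lo,hi,box,z=None,pr=True):
    x0,y0,x1,y1=box; hsv=cv2.cvtColor(np.ascontiguousarray(f["pixels"]),cv2.COLOR_RGB2HSV)
    m=np.zeros(hsv.shape[:2],np.uint8); m[y0:y1,x0:x1]=cv2.inRange(hsv,lo,hi)[y0:y1,x0:x1]
    cs=cv2.findContours(m,cv2.RETR_EXTERNAL,cv2.CHAIN_APPROX_NONE)[0]
    if not cs: return None
    c=max(cs,key=cv2.contourArea); k=np.zeros_like(m); cv2.drawContours(k,[c],-1,1,-1); M=cv2.moments(k,True)
    uv=np.array([M["m10"]/M["m00"],M["m01"]/M["m00"]])
    return uv,M["m00"],c[:,0,:]
def rect(f,c,z):
    P=np.array([ray(f,u,v,z)[:2] for u,v in c],np.float32); return cv2.minAreaRect(P)
E
python3 - <<'E'
from h import *
s=grab_frame("scene");t=grab_frame("top")
for n,f,bx,z in(("top",t,(185,225,250,295),14),("scene",s,(332,202,400,245),14)):
    for nm,lo,hi in(("blue",(110,120,40),(130,255,255)),("yel",(18,100,80),(30,255,255))):
        uv,a,c=blob(f,lo,hi,bx); print(n,nm,uv.round(1),a,ray(f,*uv,z).round(1),rect(f,c,z))
# tile
for n,f,bx in(("top",t,(180,220,260,300)),("scene",s,(325,195,405,250))):
    uv,a,c=blob(f,(0,0,120),(179,60,255),bx); print(n,"tile",uv,a,rect(f,c,6))
# plate
for n,f,bx in(("top",t,(355,262,415,325)),("scene",s,(232,255,280,290))):
    uv,a,c=blob(f,(0,0,130),(179,60,255),bx); e=cv2.fitEllipse(c); print(n,"plate",uv,a,e,ray(f,*e[0],106))
a=blob(t,(0,130,80),(8,255,255),(435,235,470,260));b=blob(s,(0,130,80),(8,255,255),(245,270,275,330))
print("red",a[:2],b[:2]); print(tri(t,a[0],s,b[0]), ray(t,*a[0],209),ray(s,*b[0],209))
# case outline
uv,A,c=blob(t,(0,0,150),(179,60,255),(325,195,448,355)); print("case",A,rect(t,c,100))
tc=cv2.resize(t["pixels"][195:355,325:490],None,fx=4.8,fy=3.7*1.0,interpolation=cv2.INTER_CUBIC)
A=cv2.resize(t["pixels"][200:350,330:490],None,fx=4,fy=4,interpolation=cv2.INTER_CUBIC)[:, :]
cv2.imwrite("pics/crop1.png",A[:,:,::-1][:600])
E
```

```text
top blue [200.2 245.3] 233.0 [559.1 302.9  14. ] ((559.0591430664062, 302.9623107910156), (28.133325576782227, 48.724952697753906), 14.233499526977539)
top yel [231.4 242.7] 243.0 [565.6 226.7  14. ] ((565.638427734375, 226.97735595703125), (29.35989761352539, 49.50428771972656), 5.325876712799072)
scene blue [383.3 215.7] 127.0 [563.3 297.3  14. ] ((562.8397827148438, 299.90826416015625), (27.672855377197266, 58.87496566772461), 13.407358169555664)
scene yel [373.6 231.8] 156.0 [569.6 220.8  14. ] ((569.3572998046875, 221.04225158691406), (31.436487197875977, 55.77867126464844), 5.463705062866211)
top tile [217.73986309 259.22195893] 3798.0 ((526.4100341796875, 261.3162841796875), (151.597412109375, 151.46170043945312), 9.169459342956543)
scene tile [363.77073171 224.47154472] 1845.0 ((529.3577270507812, 256.27972412109375), (151.01548767089844, 158.21987915039062), 9.137870788574219)
top plate [384.12801484 293.30983302] 1078.0 ((384.1289978027344, 293.2923889160156), (36.02149200439453, 36.33054733276367), 133.7297821044922) [ 444.74070084 -134.21924867  106.        ]
scene plate [255.36916549 271.12871287] 707.0 ((255.29241943359375, 271.1286926269531), (24.416950225830078, 35.616790771484375), 82.21636199951172) [ 446.99783467 -137.62216723  106.        ]
red (array([447.3125 , 247.53125]), 32.0) (array([258.66666667, 279.26666667]), 15.0)
[ 537.70116444 -250.08978652  208.25110342] [ 537.29730193 -250.13892135  209.        ] [ 538.56904062 -250.56850212  209.        ]
case 13720.0 ((487.54296875, -148.24842834472656), (241.29006958007812, 311.0428771972656), 84.35598754882812)
```

View pics/crop1.png

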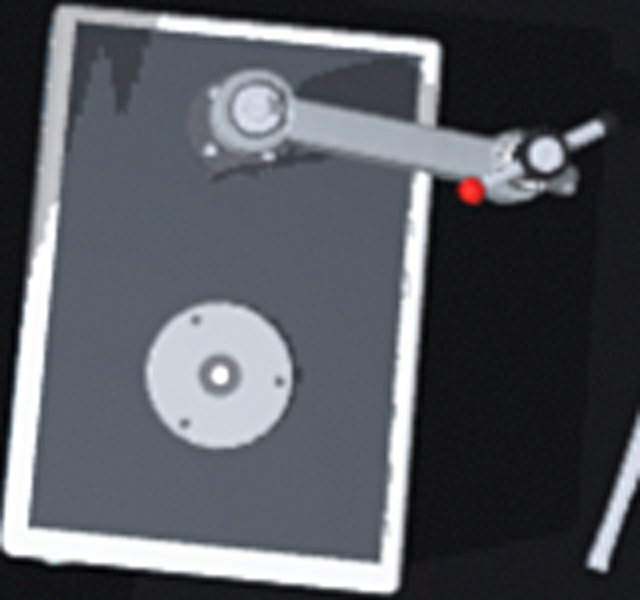

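The crystal lies at about (446,-136) and blue at about (560,301), with its short side about 14° off x. I'm moving above the plaque and turning the tool.

>>> play_rows:
  moves:
    - [[0.0285, -0.033, 0], [0, 0, 0], 65]
    - [[0.0285, -0.033, 0], [0, 0, 0], 65]
    - [[0.0285, -0.033, 0], [0, 0, 0], 65]
    - [[0.0285, -0.033, 0], [0, 0, 0], 65]
    - [[0.0285, -0.033, 0], [0, 0, 0], 65]
    - [[0.0285, -0.033, 0], [0, 0, 0], 65]
    - [[0.0285, -0.033, 0], [0, 0, 0], 65]
    - [[0.0285, -0.033, 0], [0, 0, 0], 65]
    - [[0.0285, -0.033, 0], [0, 0, 0], 65]
    - [[0.0285, -0.033, 0], [0, 0, 0], 65]
    - [[0.0285, -0.033, 0], [0, 0, 0], 65]
    - [[0.0285, -0.033, 0], [0, 0, 0], 65]
    - [[0.0285, -0.033, 0], [0, 0, 0], 65]
    - [[0.0285, -0.033, 0], [0, 0, 0], 65]
    - [[0.0285, -0.033, 0], [0, 0, 0], 65]
    - [[0.0285, -0.033, 0], [0, 0, 0], 65]
    - [[0.0285, -0.033, 0], [0, 0, 0], 65]
    - [[0.0285, -0.033, 0], [0, 0, 0], 65]
    - [[0.0285, -0.033, 0], [0, 0, 0], 65]
    - [[0.0285, -0.033, 0], [0, 0, 0], 65]

```text
clock: 2.2
eef_pos: [527.1, 222.2, 231.2]
tcp_rot: [3.141, 0.0, 0.335]
contact_force: [0.4, -0.6, 0.4]
opening: 0.652
```

>>> play_rows:
  moves:
    - [[0.029, -0.032, 0], [0, 0, 0], 65]
    - [[0.029, -0.032, 0], [0, 0, 0], 65]
    - [[0, 0, 0], [0, 0, -0.148], 65]
    - [[0, 0, 0], [0, 0, -0.148], 65]
    - [[0, 0, 0], [0, 0, -0.148], 65]
    - [[0, 0, 0], [0, 0, -0.148], 65]
    - [[0, 0, 0], [0, 0, -0.148], 65]
    - [[0, 0, 0], [0, 0, -0.148], 65]
    - [[0, 0, 0], [0, 0, -0.148], 65]
    - [[0, 0, 0], [0, 0, -0.148], 65]
    - [[0, 0, 0], [0, 0, -0.148], 65]
    - [[0, 0, 0], [0, 0, -0.148], 65]
    - [[0, 0, 0.05], [0, 0, 0], 65]
    - [[0, 0, 0.05], [0, 0, 0], 65]
    - [[0, 0, 0.03], [0, 0, 0], 65]
    - [[0, 0, 0], [0, 0, 0], 65]
    - [[0, 0, 0], [0, 0, 0], 65]

```text
clock: 3.9
eef_pos: [560.7, 299.9, 101.6]
tcp_rot: [-3.141, 0.0, 1.815]
contact_force: [0.4, -0.1, 0.3]
opening: 0.648
```

Run:
```python
from h import *
s=grab_frame("scene");t=grab_frame("top")
im=[]
for f,(x,y) in((s,(310,120)),(t,(150,180))):
    p=f["pixels"].copy()
    c=p[y:y+140,x:x+130]; im.append(cv2.resize(c,None,fx=3,fy=4 if 0 else 3,interpolation=cv2.INTER_CUBIC))
cv2.imwrite("pics/c2.png",np.hstack(im)[:,:,::-1])
print(proj(s,[560.7,299.9,101.6]),proj(t,[560.7,299.9,101.6]))
```

```text
[384.32395975 187.71080282] [190.7797067  240.95316008]
```

View pics/c2.png

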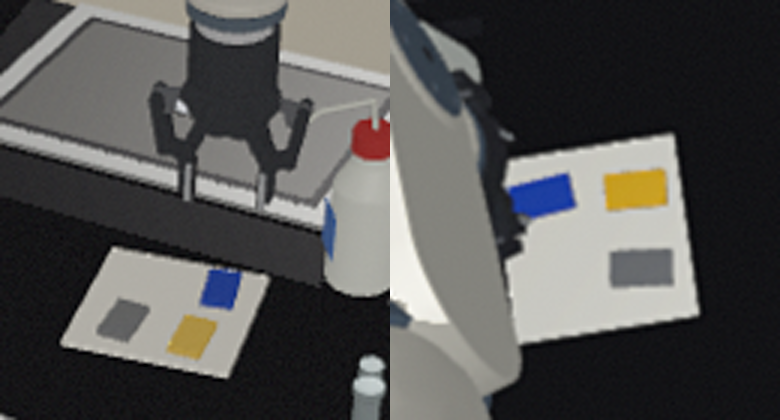

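Finger midpoint in the scene view is (384.8,186.7), against a projected (384.3,187.7), so calibration and robot agree. Descending and gripping.

>>> play_rows:
  moves:
    - [[0, 0, 0.03], [0, 0, 0], 65]
    - [[0, 0, 0.03], [0, 0, 0], 65]
    - [[0, 0, 0.02], [0, 0, 0], 65]
    - [[0, 0, 0.01], [0, 0, 0], 65]
    - [[0, 0, 0.006], [0, 0, 0], 65]
    - [[0, 0, 0], [0, 0, 0], 65]
    - [[0, 0, 0], [0, 0, 0], 65]
  squeeze: 25

```text
clock: 4.7
eef_pos: [561.5, 300.3, 6.6]
tcp_rot: [3.14, -0.0, 1.815]
contact_force: [0.1, -0.0, -1.0]
opening: 0.651
```

>>> play_rows:
  moves:
    - [[0, 0, 0], [0, 0, 0], 50]
    - [[0, 0, 0], [0, 0, 0], 45]
    - [[0, 0, 0], [0, 0, 0], 40]
    - [[0, 0, 0], [0, 0, 0], 36]
    - [[0, 0, 0], [0, 0, 0], 32]
    - [[0, 0, 0], [0, 0, 0], 25]
    - [[0, 0, 0], [0, 0, 0], 25]
    - [[0, 0, 0], [0, 0, 0], 25]
  squeeze: 25

```text
clock: 5.5
eef_pos: [560.9, 300.0, 5.8]
tcp_rot: [3.141, -0.0, 1.815]
contact_force: [-0.3, -1.2, 5.3]
opening: 0.338
```

>>> play_rows:
  moves:
    - [[0, 0, -0.002], [0, 0, 0], 25]
    - [[0, 0, -0.01], [0, 0, 0], 25]
    - [[0, 0, -0.03], [0, 0, 0], 25]
    - [[0, 0, -0.05], [0, 0, 0], 25]
    - [[0, 0, -0.05], [0, 0, 0], 25]
    - [[0, 0, -0.05], [0, 0, 0], 25]
    - [[0, 0, 0], [0, 0, 0], 25]
    - [[0, 0, 0], [0, 0, 0], 25]

```text
clock: 6.3
eef_pos: [561.2, 300.2, 199.3]
tcp_rot: [3.138, -0.001, 1.815]
contact_force: [-1.0, 0.3, -1.0]
opening: 0.337
```

Run:
```python
from h import *
s=grab_frame("scene");st=sense();print(st["eef_pos"],st["tcp_rot"],st["opening"],st["contact_force"])
uv=proj(s,st["eef_pos"]); x,y=int(uv[0])-60,int(uv[1])-90
c=s["pixels"][y:y+150,x:x+120]; cv2.imwrite("pics/c3.png",cv2.resize(c,None,fx=4,fy=4,interpolation=cv2.INTER_CUBIC)[:,:,::-1])
b=blob(s,(110,120,40),(130,255,255),(x,y,x+120,y+150)); print(uv,b[0],b[1],b[2].min(0),b[2].max(0))
p=np.array([0.,0,0])
```

```text
[560.28479196 299.67710188 197.47869369] [ 3.14139412e+00 -7.97234865e-05  1.81479838e+00] 0.33964688584657926 [-0.91468781 -0.60382963 -1.08500322]
[385.88333066 155.70574099] [386.28467153 153.2919708 ] 137.0 [380 147] [392 159]
```

View pics/c3.png

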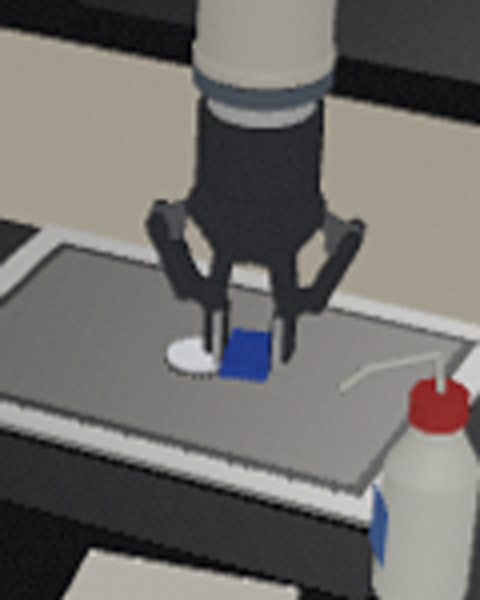

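Plaque is held flat and centred between the pads (about (386,153)). Carrying it to above the crystal.

>>> play_rows:
  moves:
    - [[-0.033, -0.018, 0], [0, 0, 0], 25]
    - [[-0.033, -0.018, 0], [0, 0, 0], 25]
    - [[-0.033, -0.018, 0], [0, 0, 0], 25]
    - [[-0.033, -0.018, 0], [0, 0, 0], 25]
    - [[-0.033, -0.018, 0], [0, 0, 0], 25]
    - [[-0.033, -0.018, 0], [0, 0, 0], 25]
    - [[-0.033, -0.018, 0], [0, 0, 0], 25]
    - [[-0.033, -0.018, 0], [0, 0, 0], 25]
    - [[-0.033, -0.018, 0], [0, 0, 0], 25]
    - [[-0.033, -0.018, 0], [0, 0, 0], 25]
    - [[-0.033, -0.018, 0], [0, 0, 0], 25]
    - [[-0.032, -0.018, 0], [0, 0, 0], 25]
    - [[0, 0, 0.04], [0, 0, 0], 25]
    - [[0, 0, 0.03], [0, 0, 0], 25]
    - [[0, 0, 0], [0, 0, 0], 25]
    - [[0, 0, 0], [0, 0, 0], 25]
    - [[0, 0, 0], [0, 0, 0], 25]

```text
clock: 8.05
eef_pos: [447.0, -135.6, 128.1]
tcp_rot: [3.141, 0.0, 1.815]
contact_force: [-0.4, -0.5, 0.4]
opening: 0.337
```

Run:
```python
from h import *
s=grab_frame("scene");t=grab_frame("top");st=sense();e=st["eef_pos"];print(e,st["tcp_rot"],st["opening"],st["contact_force"])
uv=proj(s,e); x,y=int(uv[0])-65,int(uv[1])-75
b=blob(s,(110,120,40),(130,255,255),(x,y,x+120,y+150)); print(uv,b[0],b[1],b[2].min(0),b[2].max(0))
# predicted centre of visible (top+two near sides) approx: plaque centre 4mm above underside
print("plaque mid",ray(s,*b[0],e[2]+4), "crystal proj",proj(s,[446,-136,106]))
t_=t["pixels"][225:375,310:440]; c=s["pixels"][y:y+150,x:x+130]
cv2.imwrite("pics/c4.png",cv2.resize(np.hstack([c,t_]),None,fx=3,fy=3,interpolation=cv2.INTER_CUBIC)[:,:,::-1])
print(x,y)
```

```text
[ 447.32065111 -135.62136405  128.44748645] [3.13994436e+00 9.73731424e-04 1.81537455e+00] 0.343351473698742 [0.24230888 0.35525698 0.68276378]
[255.08601222 262.78011963] [253.51030928 261.27319588] 194.0 [246 252] [259 269]
plaque mid [ 444.41433702 -136.78345698  132.44748645] crystal proj [255.3173447 270.5585062]
190 187
```

View pics/c4.png

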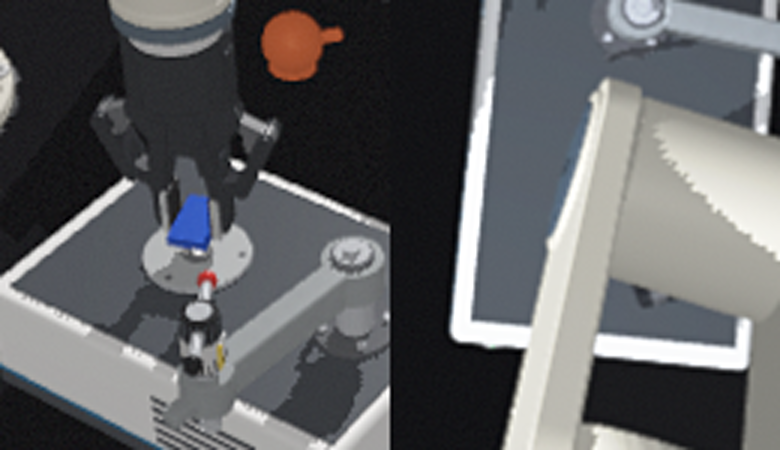

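Plaque centre coincides with the crystal within about 1–2 mm. Lowering gently.

>>> play_rows:
  moves:
    - [[0, -0.001, 0.01], [0, 0, 0], 25]
    - [[0, 0, 0.005], [0, 0, 0], 25]
    - [[0, 0, 0.003], [0, 0, 0], 25]
    - [[0, 0, 0.002], [0, 0, 0], 25]
    - [[0, 0, 0], [0, 0, 0], 25]
    - [[0, 0, 0], [0, 0, 0], 25]

```text
clock: 8.75
eef_pos: [445.5, -135.9, 107.3]
tcp_rot: [-3.142, -0.0, 1.815]
contact_force: [-0.3, -0.9, 0.2]
opening: 0.339
```

>>> play_rows:
  moves:
    - [[0, 0, 0.001], [0, 0, 0], 25]
    - [[0, 0, 0], [0, 0, 0], 25]
    - [[0, 0, 0], [0, 0, 0], 25]

```text
clock: 9.05
eef_pos: [445.5, -135.9, 106.4]
tcp_rot: [3.141, 0.0, 1.815]
contact_force: [0.5, 0.8, -0.4]
opening: 0.346
```

>>> play_rows:
  moves:
    - [[0, 0, 0.0005], [0, 0, 0], 25]
    - [[0, 0, 0], [0, 0, 0], 34]
    - [[0, 0, 0], [0, 0, 0], 38]
    - [[0, 0, 0], [0, 0, 0], 43]
    - [[0, 0, 0], [0, 0, 0], 50]
    - [[0, 0, 0], [0, 0, 0], 58]
    - [[0, 0, 0], [0, 0, 0], 65]
    - [[0, 0, 0], [0, 0, 0], 65]
    - [[0, 0, -0.01], [0, 0, 0], 65]
    - [[0, 0, -0.03], [0, 0, 0], 65]
    - [[0, 0, -0.05], [0, 0, 0], 65]
    - [[0, 0, -0.05], [0, 0, 0], 65]
    - [[0, 0, -0.03], [0, 0, 0], 65]
    - [[0, 0, 0], [0, 0, 0], 65]

```text
clock: 10.45
eef_pos: [447.8, -136.6, 281.2]
tcp_rot: [3.134, 0.005, 1.815]
contact_force: [0.5, -0.6, -0.5]
opening: 0.655
```

>>> play_rows:
  moves:
    - [[0.05, 0, 0], [0, 0, 0], 65]
    - [[0.05, 0, 0], [0, 0, 0], 65]
    - [[0.05, 0, 0], [0, 0, 0], 30]
    - [[0.05, 0, 0], [0, 0, 0], 0]
    - [[0.03, 0, 0], [0, 0, -0.148], 0]
    - [[0, 0, 0], [0, 0, -0.148], 0]
    - [[0, 0, 0], [0, 0, -0.148], 0]

```text
clock: 11.15
eef_pos: [389.0, 88.3, 275.4]
tcp_rot: [-3.141, -0.0, 2.268]
contact_force: [0.5, -1.4, -0.8]
opening: 0.002
```

Run:
```python
from h import *
s=grab_frame("scene");t=grab_frame("top");st=sense();print(st["eef_pos"],st["tcp_rot"],st["opening"])
for n,f,bx in(("top",t,(355,262,415,325)),("scene",s,(230,250,285,295))):
    b=blob(f,(105,90,40),(130,255,255),bx)
    if b: print(n,b[0],b[1],ray(f,*b[0],114),rect(f,b[2],114))
C=np.array([585.3,-150.])
for z in(215,218): 
    p=ray(t,465.9,237.9,z)[:2]; d=p-C; print("cap",p,np.hypot(*d),(np.arctan2(d[1],d[0])-(np.pi-.1))%(2*np.pi))
print("column px",proj(t,[585.3,-150,190]),ray(t,393.9,226,190), "flasks",ray(t,323,152,40),ray(t,392,164,40))
A=cv2.resize(np.vstack([t["pixels"][200:350,330:490],s["pixels"][225:375,200:360]]),None,fx=2,fy=2,interpolation=cv2.INTER_CUBIC)
cv2.imwrite("pics/c5.png",A[:,:,::-1])
```

```text
[389.31654737  87.5668453  275.43086076] [-3.14089070e+00 -3.58072000e-04  2.26200149e+00] 0.0006465108027717628
top [383.6835443  293.74050633] 316.0 [ 443.81536371 -132.35170114  114.        ] ((443.60357666015625, -132.18836975097656), (29.5656681060791, 50.620208740234375), 14.154823303222656)
scene [255.28630705 268.50622407] 241.0 [ 447.85832837 -137.78175412  114.        ] ((447.7793884277344, -137.0810546875), (31.570158004760742, 58.47567367553711), 13.862885475158691)
cap [ 556.13905939 -286.02502437] 139.11566307409458 1.459613580755284
cap [ 555.80685845 -285.17018788] 138.35037076050108 1.4559705863725387
column px [395.76183547 225.04232152] [ 583.30612547 -146.15361122  190.        ] flasks [784.10285961   3.3815333   40.        ] [ 754.31373063 -162.99464443   40.        ]
```

View pics/c5.png

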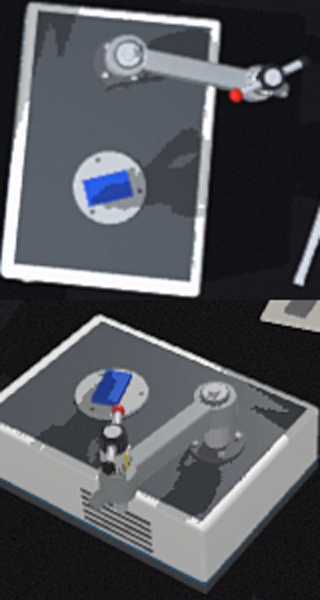

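Plaque lies on the plate about 2 mm from the crystal. The press arm is at about 1.46 rad. Going behind the arm, outer side.

>>> play_rows:
  moves:
    - [[0, 0, 0], [0, 0, -0.148], 0]
    - [[0, 0, 0], [0, 0, -0.148], 0]
    - [[0, 0, 0], [0, 0, -0.148], 0]
    - [[0, 0, 0], [0, 0, -0.148], 0]
    - [[0, 0, 0], [0, 0, -0.078], 0]
    - [[-0.028, -0.0255, 0], [0, 0, 0], 0]
    - [[-0.028, -0.0255, 0], [0, 0, 0], 0]
    - [[-0.028, -0.0255, 0], [0, 0, 0], 0]
    - [[-0.028, -0.0255, 0], [0, 0, 0], 0]
    - [[-0.028, -0.0255, 0], [0, 0, 0], 0]
    - [[-0.028, -0.0255, 0], [0, 0, 0], 0]
    - [[-0.028, -0.0255, 0], [0, 0, 0], 0]
    - [[-0.028, -0.0255, 0], [0, 0, 0], 0]
    - [[-0.028, -0.0255, 0], [0, 0, 0], 0]
    - [[-0.028, -0.0255, 0], [0, 0, 0], 0]
    - [[0, 0, 0], [0, 0, 0], 0]
    - [[0, 0, 0], [0, 0, 0], 0]

```text
clock: 12.95
eef_pos: [609.2, -221.8, 274.7]
tcp_rot: [3.141, -0.002, 2.924]
contact_force: [0.5, 0.1, 0.2]
opening: -0.001
```

>>> play_rows:
  moves:
    - [[0, 0, 0.05], [0, 0, 0], 0]
    - [[0, 0, 0.05], [0, 0, 0], 0]
    - [[0, 0, 0.025], [0, 0, 0], 0]
    - [[0, 0, 0], [0, 0, 0], 0]
    - [[0, 0, 0], [0, 0, 0], 0]

```text
clock: 13.45
eef_pos: [609.6, -220.5, 151.6]
tcp_rot: [3.141, -0.0, 2.928]
contact_force: [0.2, 0.6, 2.1]
opening: -0.002
```

>>> play_rows:
  moves:
    - [[0.007, 0, 0], [0, 0, 0], 0]
    - [[0.006, 0, 0], [0, 0, 0], 0]
    - [[0.005, 0, 0], [0, 0, 0], 0]
    - [[0.0066, -0.0019, 0], [0, 0, 0.1], 0]
    - [[0.0066, -0.0019, 0], [0, 0, 0.1], 0]
    - [[0.0066, -0.0019, 0], [0, 0, 0.1], 0]
    - [[0.0066, -0.0019, 0], [0, 0, 0.1], 0]

```text
clock: 14.15
eef_pos: [568.1, -216.4, 152.6]
tcp_rot: [3.139, 0.009, 2.524]
contact_force: [12.4, -3.8, -5.2]
opening: -0.001
```

>>> play_rows:
  moves:
    - [[0.0066, -0.0019, 0], [0, 0, 0.1], 0]
    - [[0.0066, -0.0019, 0], [0, 0, 0.1], 0]
    - [[0.0066, -0.0019, 0], [0, 0, 0.1], 0]
    - [[0.0066, -0.0019, 0], [0, 0, 0.1], 0]
    - [[0.0066, -0.0019, 0], [0, 0, 0.1], 0]
    - [[0.0066, -0.0019, 0], [0, 0, 0.1], 0]
    - [[0.0066, -0.0019, 0], [0, 0, 0.1], 0]
    - [[0.0066, -0.0019, 0], [0, 0, 0.1], 0]

```text
clock: 14.95
eef_pos: [525.0, -183.7, 152.4]
tcp_rot: [3.137, 0.006, 1.725]
contact_force: [3.0, -11.4, -1.0]
opening: 0.001
```

Run:
```python
from h import *
s=grab_frame("scene");st=sense();print(st["eef_pos"],st["tcp_rot"],st["contact_force"])
cv2.imwrite("pics/c6.png",cv2.resize(s["pixels"][180:360,170:370],None,fx=3,fy=3,interpolation=cv2.INTER_CUBIC)[:,:,::-1])
```

```text
[ 524.38518834 -182.51619508  152.3741758 ] [3.13759399 0.00421301 1.71836636] [ 5.65583004 -7.04466531  1.63457302]
```

View pics/c6.png

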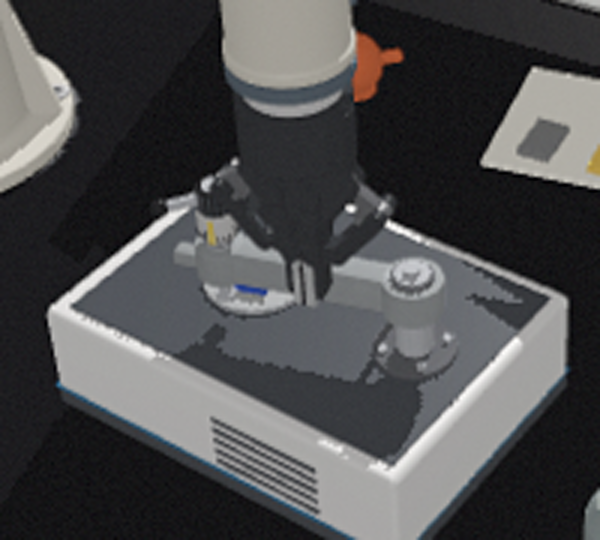

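Plaque is still in place, and the arm is about 0.25–0.3 rad from its stop. Continuing in smaller steps.

>>> play_rows:
  moves:
    - [[0.0066, -0.0019, 0], [0, 0, 0.1], 0]
    - [[0.0066, -0.0019, 0], [0, 0, 0.1], 0]
    - [[0.002, 0, 0], [0, 0, 0.03], 0]
    - [[0.001, 0, 0], [0, 0, 0], 0]

```text
clock: 15.4
eef_pos: [518.6, -167.4, 152.3]
tcp_rot: [3.139, 0.004, 1.498]
contact_force: [-2.2, -11.8, 4.6]
opening: 0.001
```

>>> play_rows:
  moves:
    - [[0.001, 0, 0], [0, 0, 0], 0]
    - [[0.001, 0, 0], [0, 0, 0], 0]

```text
clock: 15.6
eef_pos: [518.5, -165.7, 152.3]
tcp_rot: [3.14, 0.004, 1.499]
contact_force: [-3.5, -11.6, 5.3]
opening: -0.001
```

>>> play_rows:
  moves:
    - [[0.001, 0, 0], [0, 0, 0], 0]
    - [[0.001, 0, 0], [0, 0, 0], 0]

```text
clock: 15.8
eef_pos: [518.4, -164.6, 152.3]
tcp_rot: [3.14, 0.005, 1.5]
contact_force: [-5.6, -20.0, 4.0]
opening: -0.002
```

>>> play_rows:
  moves:
    - [[0.001, 0, 0], [0, 0, 0], 0]
    - [[0.0005, 0, 0], [0, 0, 0], 0]

```text
clock: 16.0
eef_pos: [518.4, -164.5, 152.3]
tcp_rot: [3.14, 0.008, 1.501]
contact_force: [-6.2, -26.9, 4.5]
opening: -0.0
```

The force rises to 27 N without any motion, so the arm is at its stop. Backing off and lifting.

>>> play_rows:
  moves:
    - [[-0.005, 0, 0], [0, 0, 0], 0]
    - [[-0.025, 0, 0], [0, 0, 0], 0]
    - [[-0.02, 0, 0], [0, 0, 0], 0]
    - [[0, 0, -0.05], [0, 0, 0], 0]
    - [[0, 0, -0.05], [0, 0, 0], 0]
    - [[0, 0, -0.04], [0, 0, 0], 0]
    - [[-0.05, 0, 0], [0, 0, 0], 30]
    - [[-0.05, 0, 0], [0, 0, 0], 40]
    - [[-0.05, 0, 0], [0, 0, 0], 40]
    - [[0, 0, 0], [0, 0, 0], 40]
    - [[0, 0, 0], [0, 0, 0], 40]

```text
clock: 17.1
eef_pos: [503.7, -360.3, 290.9]
tcp_rot: [3.141, -0.0, 1.496]
contact_force: [0.3, -0.3, 0.8]
opening: 0.396
```

Run:
```python
from h import *
s=grab_frame("scene");t=grab_frame("top");st=sense();print(st["eef_pos"],st["tcp_rot"],st["qpos"])
a=blob(t,(0,130,80),(8,255,255),(340,240,430,340));b=blob(s,(0,130,80),(8,255,255),(200,200,290,290))
print(a and a[:2],b and b[:2])
if a:
    print(ray(t,*a[0],209))
    if b: print(tri(t,a[0],s,b[0]))
A=np.hstack([cv2.resize(f["pixels"][y:y+130,x:x+100],None,fx=4,fy=4,interpolation=cv2.INTER_CUBIC) for f,x,y in((t,340,215),(s,200,200))])
cv2.imwrite("pics/c7.png",A[:,:,::-1])
print(proj(t,[446,-136,218]),proj(s,[446,-136,218]))
```

```text
[ 504.13615579 -358.69554941  290.92780108] [ 3.14159237e+00 -6.13311021e-04  1.49877870e+00] [-6.21120188e-01  2.94357833e-01  1.58100355e+00  5.48489046e-04
  1.26655117e+00 -5.49266960e-01]
(array([379.42857143, 277.19047619]), 21.0) (array([282.79104478, 207.73134328]), 67.0)
[ 477.47106229 -113.71523755  209.        ]
[ 487.98796304 -100.51817765  264.48271978]
[391.31577663 293.07737086] [250.94921034 229.68573157]
```

View pics/c7.png

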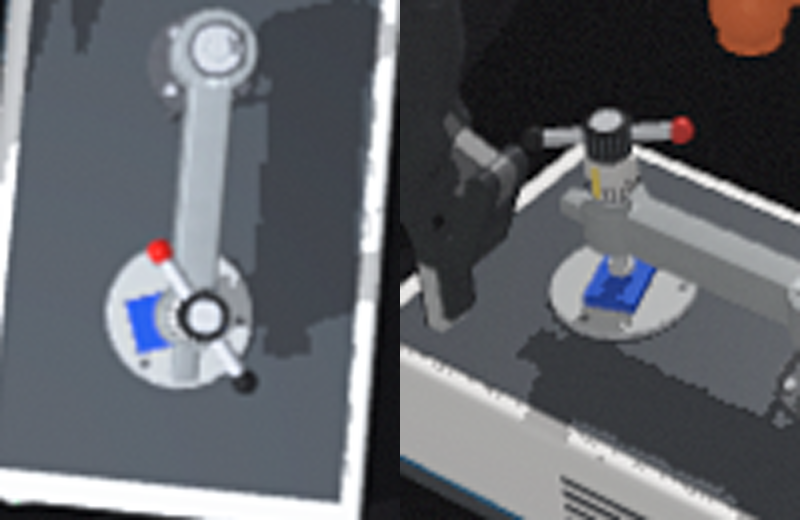

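The red ball is at world ~(478,-115), so the bar points 33° from x, and the cap is centred over the crystal. Moving above it with the jaws set to straddle the bar.

>>> play_rows:
  moves:
    - [[0.0365, -0.0123, 0], [0, 0, 0], 45]
    - [[0.0365, -0.0123, 0], [0, 0, 0], 45]
    - [[0.0365, -0.0123, 0], [0, 0, 0], 45]
    - [[0.0365, -0.0123, 0], [0, 0, 0], 45]
    - [[0.0365, -0.0123, 0], [0, 0, 0], 45]
    - [[0.0365, -0.0123, 0], [0, 0, 0], 45]
    - [[0, 0, 0], [0, 0, -0.142], 45]
    - [[0, 0, 0], [0, 0, -0.142], 45]
    - [[0, 0, 0], [0, 0, -0.142], 45]
    - [[0, 0, 0], [0, 0, -0.142], 45]
    - [[0, 0, 0], [0, 0, -0.142], 45]
    - [[0, 0, 0], [0, 0, -0.142], 45]
    - [[0, 0, 0], [0, 0, -0.142], 45]
    - [[0, 0, 0], [0, 0, -0.142], 45]
    - [[0, 0, 0], [0, 0, -0.142], 45]
    - [[0, 0, 0], [0, 0, -0.142], 45]
    - [[0, 0, 0], [0, 0, -0.142], 45]
    - [[0, 0, 0], [0, 0, -0.142], 45]
    - [[0, 0, 0], [0, 0, 0], 45]
    - [[0, 0, 0], [0, 0, 0], 45]

```text
clock: 19.2
eef_pos: [446.3, -135.0, 291.0]
tcp_rot: [3.142, 0.0, -3.083]
contact_force: [0.2, 0.6, -0.0]
opening: 0.451
```

Run:
```python
from h import *
for _ in range(4):
    st=sense();print(st["eef_pos"],st["tcp_rot"],st["qpos"][5],st["opening"])
```

```text
[ 446.34837367 -134.96912267  290.9854716 ] [ 3.14156172e+00  3.86946895e-04 -3.08329705e+00] -1.9261337158409935 0.4511297746170472
[ 446.34837367 -134.96912267  290.9854716 ] [ 3.14156172e+00  3.86946895e-04 -3.08329705e+00] -1.9261337158409935 0.4511297746170472
[ 446.34837367 -134.96912267  290.9854716 ] [ 3.14156172e+00  3.86946895e-04 -3.08329705e+00] -1.9261337158409935 0.4511297746170472
[ 446.34837367 -134.96912267  290.9854716 ] [ 3.14156172e+00  3.86946895e-04 -3.08329705e+00] -1.9261337158409935 0.4511297746170472
```

Yaw is 3.20 as planned and the position is on the screw axis. Descending.

>>> play_rows:
  moves:
    - [[0, 0, 0.03], [0, 0, 0], 45]
    - [[0, 0, 0.03], [0, 0, 0], 45]
    - [[0, 0, 0.01], [0, 0, 0], 45]
    - [[0, 0, 0.01], [0, 0, 0], 45]
    - [[0, 0, 0.01], [0, 0, 0], 45]
    - [[0, 0, 0.005], [0, 0, 0], 45]
    - [[0, 0, 0], [0, 0, 0], 45]

```text
clock: 19.9
eef_pos: [446.5, -135.8, 195.6]
tcp_rot: [3.142, -0.0, -3.081]
contact_force: [-0.8, -0.2, 0.5]
opening: 0.451
```

>>> play_rows:
  moves:
    - [[0, 0, 0.0002], [0, 0, 0.14], 45]
    - [[0, 0, 0.0002], [0, 0, 0.14], 45]
    - [[0, 0, 0.0002], [0, 0, 0.14], 45]
    - [[0, 0, 0.0002], [0, 0, 0.14], 45]
    - [[0, 0, 0.0002], [0, 0, 0.14], 45]
    - [[0, 0, 0.0002], [0, 0, 0.14], 45]
    - [[0, 0, 0.0002], [0, 0, 0.14], 45]
    - [[0, 0, 0.0002], [0, 0, 0.14], 45]
    - [[0, 0, 0.0002], [0, 0, 0.14], 45]
    - [[0, 0, 0.0002], [0, 0, 0.14], 45]

```text
clock: 20.9
eef_pos: [446.8, -136.0, 194.5]
tcp_rot: [3.141, 0.001, 1.797]
contact_force: [-1.0, -0.6, 0.7]
opening: 0.446
```

Run:
```python
from h import *
s=grab_frame("scene");st=sense();print(st["eef_pos"],st["tcp_rot"],st["contact_force"],st["wrist_torque"])
cv2.imwrite("pics/c8.png",cv2.resize(s["pixels"][170:300,190:330],None,fx=4,fy=4,interpolation=cv2.INTER_CUBIC)[:,:,::-1])
```

```text
[ 446.77130854 -135.98425207  194.45799284] [3.14096767e+00 4.75947057e-04 1.78838479e+00] [-0.69843467  0.02565193  0.24510883] [-0.02701156  0.1072694   0.03038224]
```

View pics/c8.png

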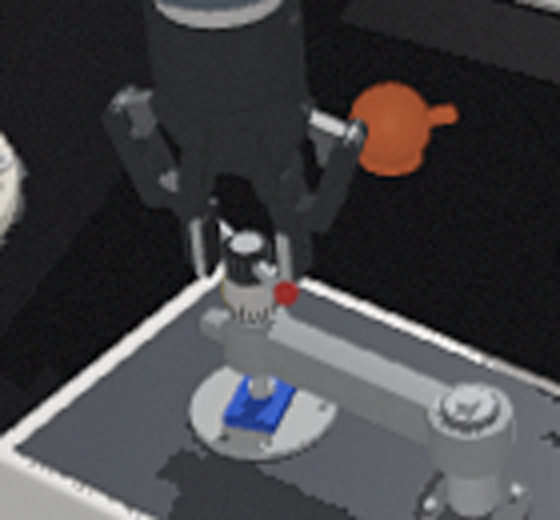

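Red ball has moved to (261,243) and the thimble turned with it, so the drive works. Continuing.

>>> play_rows:
  moves:
    - [[0, 0, 0.0002], [0, 0, 0.14], 45]
    - [[0, 0, 0.0002], [0, 0, 0.14], 45]
    - [[0, 0, 0.0002], [0, 0, 0.14], 45]
    - [[0, 0, 0.0002], [0, 0, 0.14], 45]
    - [[0, 0, 0.0002], [0, 0, 0.14], 45]
    - [[0, 0, 0.0002], [0, 0, 0.14], 45]
    - [[0, 0, 0.0002], [0, 0, 0.14], 45]
    - [[0, 0, 0.0002], [0, 0, 0.14], 45]
    - [[0, 0, 0.0002], [0, 0, 0.14], 45]
    - [[0, 0, 0.0002], [0, 0, 0.14], 45]
    - [[0, 0, 0], [0, 0, 0.14], 45]
    - [[0, 0, 0], [0, 0, 0.14], 45]

```text
clock: 22.15
eef_pos: [446.5, -136.0, 192.3]
tcp_rot: [3.141, -0.0, 0.12]
contact_force: [-0.7, 0.1, -0.9]
opening: 0.453
```

>>> play_rows:
  moves:
    - [[0, 0, 0], [0, 0, 0.14], 45]
    - [[0, 0, 0], [0, 0, 0.14], 45]
    - [[0, 0, 0], [0, 0, 0.14], 45]
    - [[0, 0, 0], [0, 0, 0.14], 45]
    - [[0, 0, 0], [0, 0, 0.14], 45]
    - [[0, 0, 0], [0, 0, 0.14], 45]
    - [[0, 0, 0], [0, 0, 0.14], 45]
    - [[0, 0, 0], [0, 0, 0.14], 45]
    - [[0, 0, 0], [0, 0, 0.14], 45]
    - [[0, 0, 0], [0, 0, 0.14], 45]
    - [[0, 0, 0], [0, 0, 0.14], 45]
    - [[0, 0, 0], [0, 0, 0.14], 45]

```text
clock: 23.35
eef_pos: [446.5, -135.9, 192.2]
tcp_rot: [-3.141, -0.0, -1.56]
contact_force: [-0.3, 0.3, -0.2]
opening: 0.453
```

Run:
```python
from h import *
s=grab_frame("scene");st=sense();print(st["eef_pos"],st["tcp_rot"],st["qpos"][5],st["contact_force"],st["wrist_torque"])
cv2.imwrite("pics/c9.png",cv2.resize(s["pixels"][170:300,190:330],None,fx=4,fy=4,interpolation=cv2.INTER_CUBIC)[:,:,::-1])
```

```text
[ 446.56772845 -135.96534322  192.25765423] [-3.14131925e+00 -2.27878064e-04 -1.56871191e+00] 2.840934860220005 [-1.52172893  0.38259455 -0.52531869] [-0.03911985  0.16275055  0.00552173]
```

View pics/c9.png

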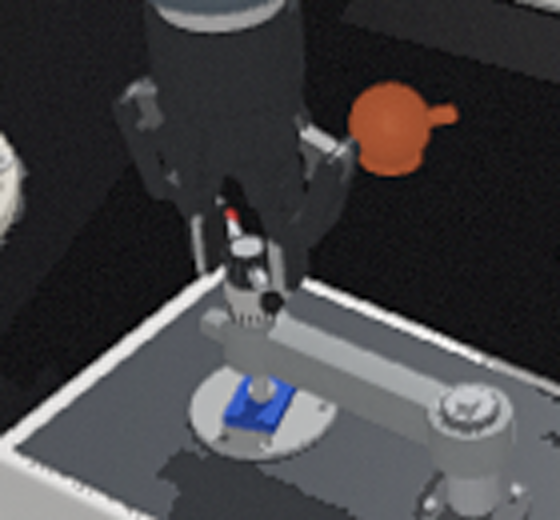

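Red ball is now on the far side at (248,224), about 4.5 rad in all, with the plaque still in place. For the second stroke I'll lift, turn back half a turn and re-engage.

>>> play_rows:
  moves:
    - [[0, 0, 0], [0, 0, -0.14], 45]
    - [[0, 0, -0.02], [0, 0, 0], 45]
    - [[0, 0, -0.03], [0, 0, 0], 45]
    - [[0, 0, 0], [0, 0, -0.14], 45]
    - [[0, 0, 0], [0, 0, -0.14], 45]
    - [[0, 0, 0], [0, 0, -0.14], 45]
    - [[0, 0, 0], [0, 0, -0.14], 45]
    - [[0, 0, 0], [0, 0, -0.14], 45]
    - [[0, 0, 0], [0, 0, -0.14], 45]
    - [[0, 0, 0], [0, 0, -0.14], 45]
    - [[0, 0, 0], [0, 0, -0.14], 45]
    - [[0, 0, 0], [0, 0, -0.14], 45]
    - [[0, 0, 0], [0, 0, -0.14], 45]
    - [[0, 0, 0], [0, 0, -0.14], 45]
    - [[0, 0, 0], [0, 0, -0.14], 45]

```text
clock: 24.9
eef_pos: [446.9, -136.0, 242.4]
tcp_rot: [3.141, -0.001, 0.274]
contact_force: [-0.0, -0.0, 0.3]
opening: 0.451
```

>>> play_rows:
  moves:
    - [[0, 0, 0], [0, 0, -0.14], 45]
    - [[0, 0, 0], [0, 0, -0.14], 45]
    - [[0, 0, 0], [0, 0, -0.14], 45]
    - [[0, 0, 0], [0, 0, -0.14], 45]
    - [[0, 0, 0], [0, 0, -0.14], 45]
    - [[0, 0, 0], [0, 0, -0.14], 45]
    - [[0, 0, 0], [0, 0, -0.14], 45]
    - [[0, 0, 0], [0, 0, -0.14], 45]
    - [[0, 0, 0], [0, 0, -0.14], 45]
    - [[0, 0, 0], [0, 0, -0.14], 45]
    - [[0, 0, 0], [0, 0, -0.14], 45]
    - [[0, 0, 0], [0, 0, 0], 45]
    - [[0, 0, 0], [0, 0, 0], 45]
    - [[0, 0, 0.02], [0, 0, 0], 45]
    - [[0, 0, 0.01], [0, 0, 0], 45]
    - [[0, 0, 0.01], [0, 0, 0], 45]
    - [[0, 0, 0.01], [0, 0, 0], 45]
    - [[0, 0, 0], [0, 0, 0], 45]

```text
clock: 26.7
eef_pos: [445.8, -135.6, 190.5]
tcp_rot: [-3.14, -0.001, 1.803]
contact_force: [-0.6, -0.8, 0.4]
opening: 0.452
```

>>> play_rows:
  moves:
    - [[0, 0, 0], [0, 0, 0.14], 45]
    - [[0, 0, 0], [0, 0, 0.14], 45]
    - [[0, 0, 0], [0, 0, 0.14], 45]
    - [[0, 0, 0], [0, 0, 0.14], 45]
    - [[0, 0, 0], [0, 0, 0.14], 45]
    - [[0, 0, 0], [0, 0, 0.14], 45]
    - [[0, 0, 0], [0, 0, 0.14], 45]
    - [[0, 0, 0], [0, 0, 0.14], 45]
    - [[0, 0, 0], [0, 0, 0.14], 45]
    - [[0, 0, 0], [0, 0, 0.14], 45]
    - [[0, 0, 0], [0, 0, 0.14], 45]
    - [[0, 0, 0], [0, 0, 0.14], 45]

```text
clock: 27.9
eef_pos: [446.1, -135.9, 192.0]
tcp_rot: [-3.142, 0.001, 0.117]
contact_force: [-3.1, 0.1, -0.8]
opening: 0.445
```

>>> play_rows:
  moves:
    - [[0, 0, 0], [0, 0, 0.14], 45]
    - [[0, 0, 0], [0, 0, 0.14], 45]
    - [[0, 0, 0], [0, 0, 0.14], 45]
    - [[0, 0, 0], [0, 0, 0.14], 45]
    - [[0, 0, 0], [0, 0, 0.14], 45]
    - [[0, 0, 0], [0, 0, 0.14], 45]
    - [[0, 0, 0], [0, 0, 0.14], 45]
    - [[0, 0, 0], [0, 0, 0.14], 45]
    - [[0, 0, 0], [0, 0, 0.14], 45]
    - [[0, 0, 0], [0, 0, 0.14], 45]
    - [[0, 0, 0], [0, 0, 0.14], 45]
    - [[0, 0, 0], [0, 0, 0], 45]
    - [[0, 0, 0], [0, 0, -0.14], 45]
    - [[0, 0, -0.03], [0, 0, 0], 45]
    - [[0, 0, -0.05], [0, 0, 0], 45]
    - [[0, 0, -0.03], [0, 0, 0], 45]
    - [[0.05, 0, 0], [0, 0, 0], 45]
    - [[0.05, 0, 0], [0, 0, 0], 45]
    - [[0.05, 0, 0], [0, 0, 0], 45]
    - [[0, 0, 0], [0, 0, 0], 45]

```text
clock: 29.9
eef_pos: [491.4, -284.4, 301.8]
tcp_rot: [-3.141, -0.003, -1.276]
contact_force: [0.5, -0.2, 0.5]
opening: 0.452
```

Run:
```python
from h import *
s=grab_frame("scene");t=grab_frame("top");st=sense();print(st["eef_pos"],st["tcp_rot"],st["contact_force"])
A=np.hstack([cv2.resize(f["pixels"][y:y+140,x:x+100],None,fx=4,fy=4,interpolation=cv2.INTER_CUBIC) for f,x,y in((t,340,210),(s,210,190))])
cv2.imwrite("pics/c10.png",A[:,:,::-1])
b=blob(s,(105,90,40),(130,255,255),(230,250,285,295));print(b[0],b[1])
```

```text
[ 489.86104097 -280.28099513  301.43581432] [ 3.14126397e+00  7.00453967e-04 -1.27578911e+00] [-0.1939172   0.17065261  0.58390273]
[254.10738255 271.58389262] 149.0
```

View pics/c10.png

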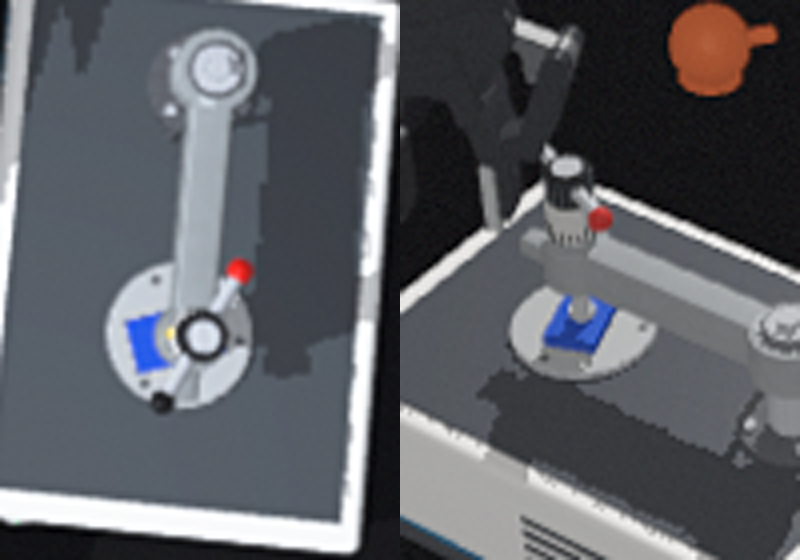

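Final view: the red ball has gone from +33° to −30° with a full turn between, so about 7.4 rad clockwise. The arm has not moved from its stop, and the foot is on the plaque. The robot is clear, so I'm handing in.

```bash
python3 -c "
from rig import *
print(sign_off())"
```

```text
the job is handed in; nothing more can be done
None
```

The blue plaque is on the crystal, the press arm is at its stop, and the clutch has slipped well past three clicks. I handed the job in at about 30 s on the robot's clock; it reported no verdict.

- **Placing:** I laid the plaque on the crystal and released it. The top view put its centre about 2 mm from the crystal's, and the scene view agreed within camera error.
- **Press arm:** I pushed it in until the force rose to 27 N with no further motion. Later pictures show it has not moved since.
- **Crossbar:** I drove it about 7.4 rad clockwise in two strokes. The thimble can take up at most 4.4 rad of that, so the clutch slipped by about 3 rad, against the 1.6 needed.
- **Final check:** The last pictures show the foot on the plaque, the plaque still in place and the robot clear.

I could not read the foot's force on the plaque directly. I infer it from the turning angles.

The two cameras differed by 2–4 mm, so I averaged them.

I saw no contact with the other plaques, the glassware or the other loose things. I did not measure their positions again at the end.

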